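# Turn the bisque dove in the bench vise

## Task

The bisque dove on its painting stick is nipped in the bench vise, looking the wrong way. Back the vise off with its bar, by less than half a turn so that the stick stays standing between the jaws, turn the dove until its beak points straight out over the vise's handle, square to the jaws, then nip the vise up firmly again, with the stick upright and its foot still down on the slide bar. Leave the other things on the bench where they stand.

Things in the scene. Friction and masses are not known exactly. Their poses are not given: they have to be found in the camera images.
- vise: blue bench vise bolted to the bench. Origin: at bench height, under the clamped stick's axis. x is level, along the screw, from the handle end to the rear end; y is to the left seen from the handle end; z up. Fixed rear jaw on the +x side; jaws 71 mm wide, tops 138 mm high, each with an upright V groove for the stick. The slide bar on which the stick stands is 34 mm wide, its top 95 mm high
- front_jaw: moving front jaw, with the slide bar, screw and bar. It moves along the vise's -x by 0.95 mm per rad that the screw is backed off; its origin and axes are the vise's when the screw reads 0. Its rounded nose about the screw's axis, up to 27 mm in radius, reaches to x = -0.092
- screw (a joint): turn of the screw, rad. 0: jaws just touch the stick; negative: nipped, held firmly below -0.3; hard stop at -0.7. Positive: backed off; from 0.5 the stick turns freely. Right-hand thread: backing off turns the bar anticlockwise seen from the handle end, upper end to the vise's +y. Starts at -0.6 to -0.4, bar leaning to -y; stays where left. 2 N at the ball turns it, 4 N when nipped hard
- hub (a point): centre of the screw's steel head, on the screw's axis, 78 mm above the bench, at x = -0.125 in the front jaw's frame. The head is 28 mm in diameter and 28 mm long; the bar swings about this point in the plane square to the screw
- bar_end (a point): centre of the 16 mm ball on the upper end of the vise's steel bar. The bar, 10 mm thick, is fixed across the screw's head and has such a ball on either end, 58 mm from the hub. The upper end leans from upright by (screw reading - 0.2) rad, positive towards the vise's +y
- dove: loose white unglazed ceramic dove fixed on an upright round wooden stick 22 mm thick; 0.16 kg in all. Origin: centre of the stick's foot; z up the stick, x the way the dove looks. Its body is an egg lying along x, 71 mm long, 39 mm wide and high, centred on the stick's axis 105 mm above the foot. Top of the head 137 mm above the foot, at x = +0.03; the tail reaches x = -0.06
- beak (a point): tip of the dove's beak, 53 mm ahead of the stick's axis, 122 mm above its foot
- tree: bystander: small dark green glazed fir tree, 72 mm across, 120 mm high; origin at the centre of its underside
- glaze_jar: bystander: grey plastic jar with a red lid, 68 mm across, 85 mm high; origin at the centre of its underside
- brush_pot: bystander: aluminium pot, 72 mm across and 85 mm high, with five brushes standing in it up to 205 mm high and 115 mm across at their tips; origin at the centre of its underside
Not all that is in view belongs to the job. Of the things like the dove, leave any that is orange or pink; of the rest the smaller one is meant.

How it is judged:
By the outcome, as a careful person would: the job done as asked, in the order asked, and still so for the second after the job is handed in, with the robot touching nothing.
It also fails if it takes over 58 s, if anything falls off the work surface, if the arm or the gripper's body presses on something with over 40 N, if the wrist force passes 120 N, or if a joint passes its speed limit or range.

## Robot

A 7-joint arm with a two-finger parallel gripper is mounted at the origin on the work surface. World frame = base frame: x ahead of the robot, y to its left, z up, the work surface at z = 0. Lengths are in m, angles in rad, forces in N, time in s.
With the tool pointing down it reaches from about 0.4 to 0.85 m from the base axis. Payload 10.4 kg.
Tool frame: the origin (TCP) lies at the very end of the fingers, on their centre line; the grasp point (between the pads) lies 19 mm behind it (r.pinch_z is the distance from the TCP to the grasp point, in m); z points along the fingers, y is the line along which they close (so a half turn about z gives the same grasp; the last joint's range is limited). The gripper opens to 87 mm and grips with 3 to 60 N. Pads are 19 mm wide; open, the fingers measure 117 mm over their backs; the gripper's body (75 mm by 190 mm) begins 51 mm behind the grasp point.
Start: joints at [-1.316, 0.332, -0.065, 1.46, 0.022, 1.35, -0.088], TCP at [0.171, 0.601, 0.202] pointing down, gripper open.
Joint ranges: [-2.6, 2.6], [-0.5, 2.12], [-1.47, 1.34], [0.16, 2.42], [-1.27, 4.41], [0.06, 2.06], [-2.6, 2.6]. Speed limits (rad/s): [2.22, 2.22, 2.79, 2.79, 3.14, 3.14, 3.14].

## Interface

Orientations are given as a unit quaternion [x, y, z, w].
In Python, from bench import r, camera gives the robot as it stands. The module is installed in compiled form; this text tells all that it offers.
- The arm moves only by the shell command python3 -m pendant 'ROWS' [FORCE]. ROWS is JSON, a list of rows, each an object with "dp": the shift along the tool's x, y, z as a fraction of full scale, a list of three; "rotation": the turn, a rotation vector about the tool's x, y, z as a fraction of full scale, a list of three; "jaw": the opening, from 0 (shut) to 1 (fully open). A call has 1 to 8 rows; each row is the pose to reach, as a shift and turn from the pose commanded when the call began, along the tool's axes at that moment, turning the shorter way round; what a row does not reach only later rows make up. Full scale, the value 1, is 0.15 m for a shift and 2 pi rad for a turn. A row lasts 1/8 s, in which the tool goes at most 62.5 mm and 10.7 degrees, less where a joint would pass 70% of its speed; a pose out of reach is approached as far as the arm can. A call with a number of a shift or a turn outside -1 to 1 is refused whole. A call with a gripper value outside its range is refused whole. The fingers move at their own pace and stop on an object; FORCE is the grip in N (left out, the last holds). Time passes only in rows, so rows that repeat a pose let the fingers close. It gives the time, the measured TCP pose, the force, the opening and the grip force at its end, in the units of the state.
- r.read_state(): the state, without advancing time (a new reading comes with each control period).
- camera(name): name is "side" or "top" or "wrist"; returns a dict with "image" (480x640x3 uint8, red, green, blue), "z_map" (480x640 float32, m along the optical axis (not along the pixel's ray), 0 where there is no reading), "mtx" (3x3 intrinsics, pixels), "T" (4x4, takes a point from camera to world coordinates). Camera axes: x right, y down, z forward; pixel columns grow to the right and rows downward; lengths in m; the calibration is good to about 2 mm. A picture is of the moment at which its call begins.
- r.close_job(): hands the job in; it is judged then, once.
The state is a dict: "time": time; "joint_positions": joint angles; "joint_vel": joint speeds; "joint_torque": joint torques, N m; "ee_pos": TCP position; "eef_rot": TCP orientation; "ft_force": force on the tool from outside, world axes, zero at the start; "torque": the same for the moment, N m; "width": finger opening in m; "grip_force": force on a finger pad.
Only numpy, scipy, OpenCV 4.12 (cv2) and the standard library are available. Lean on these libraries where they do the work, as an engineer would, in place of code of your own. Each camera call takes 0.05 s, during which the arm holds its last target. There are 200 camera calls.

## Working session

There is one attempt and no reset: what is moved stays moved. The work goes in short steps, Python scripts to look and compute and a shell command to move; the robot and the scene stay as the last step left them, time stands still between calls to the robot, and variables do not carry over. Pictures are saved under pics/ and viewed, at most 11 in all, crops included, and the job is handed in when it is done.

```bash
mkdir -p pics
python3 - <<'E'
from bench import r,camera
import cv2,numpy as np,pickle
d={n:camera(n) for n in("side","top")}
pickle.dump(d,open('d0.pkl','wb'))
for n in d:
    cv2.imwrite(f'pics/{n}0.png',d[n]["image"][:,:,::-1]); print(n,d[n]["T"].round(3).tolist(),d[n]["mtx"].tolist())
print(r.read_state(),r.pinch_z)
E
```

```text
side [[-0.956, -0.149, 0.252, 0.31], [-0.292, 0.545, -0.786, 0.826], [-0.02, -0.825, -0.565, 0.684], [0.0, 0.0, 0.0, 1.0]] [[538.2848062630742, 0.0, 319.3167783948978], [0.0, 538.2848062630742, 243.73420643219316], [0.0, 0.0, 1.0]]
top [[-0.01, -0.999, 0.053, 0.495], [-0.999, 0.008, -0.039, 0.102], [0.038, -0.053, -0.998, 1.038], [0.0, 0.0, 0.0, 1.0]] [[473.2207955853195, 0.0, 319.83158392315937], [0.0, 473.2207955853195, 235.26392321124797], [0.0, 0.0, 1.0]]
{'time': 0.1, 'joint_positions': array([-1.31560499,  0.33277397, -0.0647082 ,  1.4608359 ,  0.02159579,
        1.34990492, -0.08848563]), 'joint_vel': array([ 0.00191457, -0.002016  , -0.0001136 , -0.00161259, -0.00030958,
        0.00219313,  0.00115103]), 'joint_torque': array([ 7.14863927e-04, -6.24539852e+01,  2.42452155e-02, -3.90720785e+01,
       -6.14084001e-02,  3.63807112e-02,  3.81424752e-05]), 'ee_pos': array([0.17129345, 0.60069103, 0.20176544]), 'eef_rot': array([ 1.38429689e-01,  9.90372074e-01, -6.10440947e-04, -6.06386478e-05]), 'ft_force': array([-0.8275085 , -0.20492592, -0.15392923]), 'torque': array([-0.0130542 ,  0.00963342, -0.00336466]), 'grip_force': 0.0, 'width': 0.08740940672727113} 0.0187
```

View pics/side0.png

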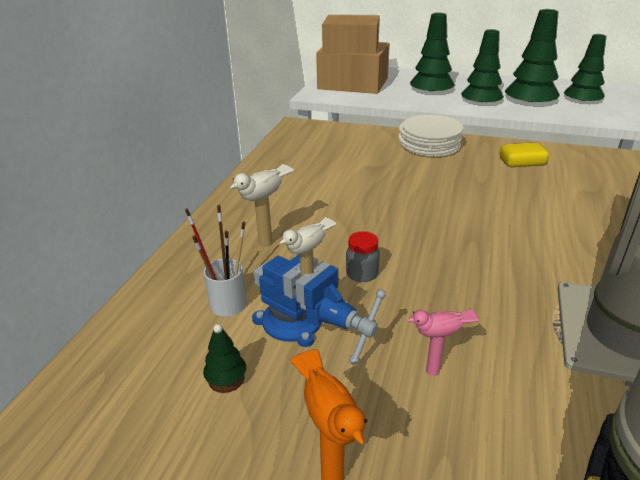

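View pics/top0.png

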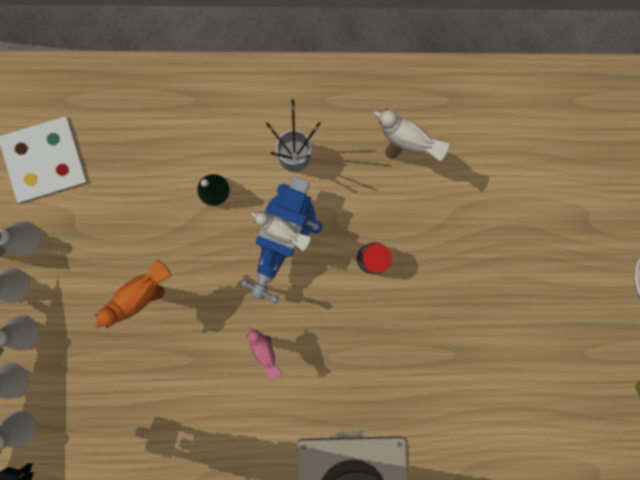

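Candidates: the white dove in the vise (top ~280,228; side ~305,240), the white free-standing one (top ~412,133; side ~262,185), orange (top 130,295) and pink (top 263,352). Orange and pink are excluded; of the two white ones, the one in the vise looks smaller and is on the clamped stick. I'll confirm that in a crop and measure.

```bash
cat > h.py <<'E'
import numpy as np,cv2
def cloud(c):
    z=c["z_map"];v,u=np.mgrid[:480,:640];K=c["mtx"]
    p=np.stack([(u-K[0,2])/K[0,0]*z,(v-K[1,2])/K[1,1]*z,z],-1)
    P=p@c["T"][:3,:3].T+c["T"][:3,3]; P[z==0]=np.nan
    return P
def proj(c,P):
    q=(np.atleast_2d(P)-c["T"][:3,3])@c["T"][:3,:3]; q=q@c["mtx"].T; return q[:,:2]/q[:,2:]
E
python3 - <<'E'
import pickle,cv2,numpy as np
from h import *
d=pickle.load(open('d0.pkl','rb'))
a=cv2.resize(d['side']['image'][160:370,210:400],None,fx=2.1,fy=2.1,interpolation=2)
b=cv2.resize(d['top']['image'][170:310,230:330],None,fx=3.9,fy=3.9*.81,interpolation=2)
h=441;b=cv2.resize(d['top']['image'][170:310,230:330],(315,441),interpolation=2)
cv2.imwrite('pics/crop1.png',np.hstack([a,b])[:,:,::-1])
for n in d:
    P=cloud(d[n]);im=d[n]['image'];hsv=cv2.cvtColor(im,cv2.COLOR_RGB2HSV)
    x,y,z=P[...,0],P[...,1],P[...,2]
    blue=(hsv[...,0]>100)&(hsv[...,0]<125)&(hsv[...,1]>140)
    m=blue&(z>.128)&(z<.146)
    q=P[m];rect=cv2.minAreaRect(q[:,:2].astype(np.float32)*1000)
    print(n,'jawtop',m.sum(),q.mean(0).round(4),rect)
    w=(hsv[...,1]<70)&(hsv[...,2]>90)&(z>.17)&(z<.3)&(x>.35)&(x<.85)&(abs(y-.1)<.3)
    k,l,s,c=cv2.connectedComponentsWithStats(w.astype(np.uint8))
    for i in range(1,k):
        if s[i,4]>60:
            q=P[l==i];r=cv2.minAreaRect(q[:,:2].astype(np.float32)*1000);print(' white',s[i],q.mean(0).round(3),q[:,2].max().round(3),r)
E
```

```text
side jawtop 634 [0.5462 0.155  0.1351] ((593.363037109375, 136.4407958984375), (74.92778015136719, 195.43869018554688), 74.03516387939453)
 white [230 170  40  18 317] [ 0.745 -0.066  0.177] 0.19 ((742.9151611328125, -74.50192260742188), (98.87696075439453, 33.28044509887695), 66.04029083251953)
 white [ 280  217   57   37 1034] [0.547 0.152 0.211] 0.231 ((547.6417236328125, 143.1410369873047), (112.03886413574219, 33.103939056396484), 64.76695251464844)
top jawtop 683 [0.5555 0.1406 0.1376] ((546.2413330078125, 145.34954833984375), (74.20909118652344, 100.73206329345703), 68.76580810546875)
 white [373 109  55  37 832] [ 0.741 -0.083  0.178] 0.195 ((743.3238525390625, -83.09638977050781), (112.49649047851562, 38.261234283447266), 58.049259185791016)
 white [ 251  212   60   39 1006] [0.548 0.138 0.217] 0.235 ((549.6176147460938, 140.3599395751953), (111.94746398925781, 38.33110046386719), 59.66609573364258)
```

View pics/crop1.png

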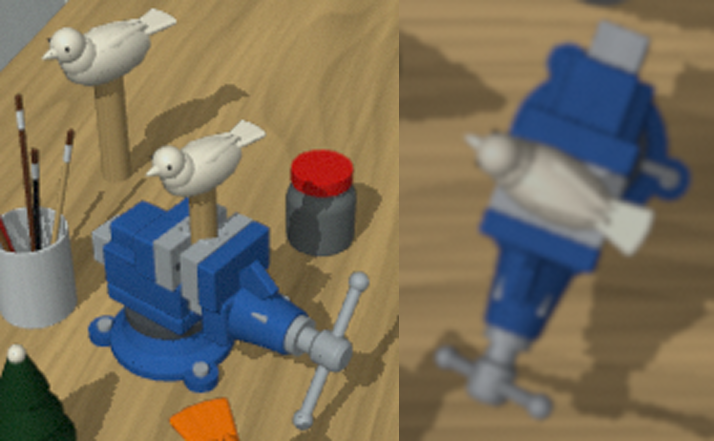

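The crop shows the white dove in the vise on a short stick: beak at about crop (470,140), tail at (640,230). The far white dove is taller and larger. The vise dove is therefore the smaller white one and the one meant. The bar's upper ball is at side px ~(381,294) and top px ~(275,299). The lower ball is at side ~(355,359) and top ~(244,283).

```bash
cat > m.py <<'E'
import pickle,cv2,numpy as np
from scipy.optimize import least_squares
from h import *
def axes(d,ballpx=None):
    pass
E
python3 - <<'E'
import pickle,cv2,numpy as np
from scipy.optimize import least_squares
from h import *
d=pickle.load(open('d0.pkl','rb'))
S,T=d['side'],d['top'];Ps,Pt=cloud(S),cloud(T)
def tri(us,ut):
    A=[];
    f=lambda X:np.r_[proj(S,X)[0]-us,proj(T,X)[0]-ut]
    s=least_squares(f,[.42,.18,.1]);return s.x.round(4),s.fun.round(2)
print(tri([381,294],[274.8,298.6]),tri([354.8,359],[244,283]))
for P,u,v in((Ps,381,294),(Ps,355,359),(Pt,275,298),(Pt,244,283)): 
    q=P[v-1:v+2,u-1:u+2].reshape(-1,3);print(np.nanmedian(q,0).round(4))
# stick in side view: brownish points near dove, z .15-.18
q=Ps.reshape(-1,3);m=(q[:,2]>.145)&(q[:,2]<.172)&(abs(q[:,0]-.55)<.05)&(abs(q[:,1]-.145)<.05);q=q[m]
print('stick pts',len(q),q.mean(0))
f=lambda c:np.hypot(q[:,0]-c[0],q[:,1]-c[1])-.011
s=least_squares(f,q.mean(0)[:2]-[.01*.25,.0078],loss='soft_l1',f_scale=.001);print('stick',s.x,np.abs(s.fun).mean())
# egg fits
for n,P in (('s',Ps),('t',Pt)):
    q=P.reshape(-1,3);m=(q[:,2]>.178)&(q[:,2]<.245)&(abs(q[:,0]-.55)<.07)&(abs(q[:,1]-.14)<.08);q=q[m]
    c=q[:,:2].mean(0);w=np.linalg.svd(q[:,:2]-c)[2][0];print(n,len(q),c,'pca yaw',np.degrees(np.arctan2(*w[::-1])))
    def f(p):
        x,y,z,t=p;dx,dy=q[:,0]-x,q[:,1]-y;a=dx*np.cos(t)+dy*np.sin(t);b=-dx*np.sin(t)+dy*np.cos(t)
        k=np.sqrt((a/.0355)**2+(b/.0195)**2+((q[:,2]-z)/.0195)**2);return (k-1)*.0195
    s=least_squares(f,[.55,.14,.2,1.04],loss='cauchy',f_scale=.001);print(s.x[:3].round(4),np.degrees(s.x[3]),(abs(s.fun)<.002).mean())
    e=q[q[:,2]<.3];t=np.radians(60);a=(e[:,:2]-s.x[:2])@[np.cos(t),np.sin(t)];i=a.argmax();print('beak?',e[i],a.max(),a.min(),e[a.argmin()])
E
```

```text
(array([0.422 , 0.154 , 0.1205]), array([ 0.03, -0.  , -0.01, -0.04])) (array([0.4477, 0.2232, 0.0332]), array([-0.3 , -0.  ,  0.1 ,  0.38]))
[0.4209 0.1613 0.1273]
[0.4462 0.2269 0.037 ]
[0.4239 0.1529 0.1312]
[0.4489 0.2224 0.0418]
stick pts 172 [0.54925988 0.15179124 0.15812467]
stick [0.55198252 0.14376629] 0.0007264680763698486
s 1074 [0.54685614 0.15193934] pca yaw 61.82178419701399
[0.5517 0.1439 0.1999] 62.15007466765171 0.5642458100558659
beak? [0.57674631 0.19135348 0.21951021] 0.05368280335751846 -0.058848061125535665 [0.51941026 0.09451701 0.21052247]
t 1019 [0.54826046 0.13854313] pca yaw 60.74681552508046
[0.5506 0.1419 0.202 ] 60.83941230801851 0.521099116781158
beak? [0.57765053 0.18880868 0.21771077] 0.054099203910108536 -0.05782539435464966 [0.51801165 0.09400181 0.21406117]
```

```bash
python3 -m pendant '[{"dp":[0,0,-0.4],"rotation":[0,0,0.0147],"jaw":0.4},{"dp":[0,0,-0.8],"rotation":[0,0,0.0147],"jaw":0.4},{"dp":[0,0,-0.8],"rotation":[0,0,0.0147],"jaw":0.4},{"dp":[0,0,-0.8],"rotation":[0,0,0.0147],"jaw":0.4}]' 10
python3 -m pendant '[{"dp":[-0.3,-0.25,0],"rotation":[0,0,0],"jaw":0.4},{"dp":[-0.6,-0.5,0],"rotation":[0,0,0],"jaw":0.4},{"dp":[-0.88,-0.73,0],"rotation":[0,0,0],"jaw":0.4}]'
python3 -m pendant '[{"dp":[-0.3,-0.25,0],"rotation":[0,0,0],"jaw":0.4},{"dp":[-0.6,-0.5,0],"rotation":[0,0,0],"jaw":0.4},{"dp":[-0.88,-0.73,0],"rotation":[0,0,0],"jaw":0.4}]'
python3 -m pendant '[{"dp":[-0.3,-0.25,0],"rotation":[0,0,0],"jaw":0.4},{"dp":[-0.6,-0.5,0],"rotation":[0,0,0],"jaw":0.4},{"dp":[-0.87,-0.72,0],"rotation":[0,0,0],"jaw":0.4},{"dp":[-0.87,-0.72,0],"rotation":[0,0,0],"jaw":0.4},{"dp":[-0.87,-0.72,0],"rotation":[0,0,0],"jaw":0.4}]'
cat > st.py <<'E'
from bench import r
import numpy as np
from scipy.spatial.transform import Rotation as R
s=r.read_state();M=R.from_quat(s['eef_rot']).as_matrix()
t=np.radians(-21.2);X=np.array([np.cos(t),np.sin(t)]);Y=np.array([-X[1],X[0]]);O=np.array([.5513,.143])
p=s['ee_pos'];q=p[:2]-O
print('t',s['time'],'vise xyz',(q@X).round(4),(q@Y).round(4),p[2].round(4),'tooly deg',np.degrees(np.arctan2(M[1,1],M[0,1])).round(2),'w',round(s['width'],4),'grip',round(s['grip_force'],1),'F',np.r_[s['ft_force'][:2]@X,s['ft_force'][:2]@Y,s['ft_force'][2]].round(1),'j',s['joint_positions'].round(2))
E
python3 st.py
python3 - <<'E'
from bench import camera
import cv2
cv2.imwrite('pics/s2.png',camera('side')['image'][:,:,::-1])
E
```

```text
time: 0.6
ee_pos: [0.1713, 0.6009, 0.3217]
eef_rot: [0.184, 0.983, -0.0, -0.0]
ft_force: [-0.1, 0.2, -1.1]
width: 0.0552
grip_force: 0.0
time: 0.98
ee_pos: [0.2555, 0.4487, 0.3206]
eef_rot: [0.184, 0.983, -0.001, -0.0]
ft_force: [0.3, 0.7, -0.6]
width: 0.0356
grip_force: 0.0
time: 1.35
ee_pos: [0.3386, 0.2989, 0.3209]
eef_rot: [0.184, 0.983, -0.001, -0.001]
ft_force: [0.7, 0.1, 0.2]
width: 0.035
grip_force: 0.0
time: 1.98
ee_pos: [0.4201, 0.1539, 0.3213]
eef_rot: [0.184, 0.983, -0.001, -0.001]
ft_force: [0.2, 1.0, -0.5]
width: 0.0351
grip_force: 0.0
t 1.975 vise xyz -0.1262 -0.0373 0.3213 tooly deg 68.81 w 0.0351 grip 0.0 F [-0.2  1.  -0.5] j [-0.87 -0.13  0.37  1.71  0.05  1.56  0.7 ]
```

View pics/s2.png

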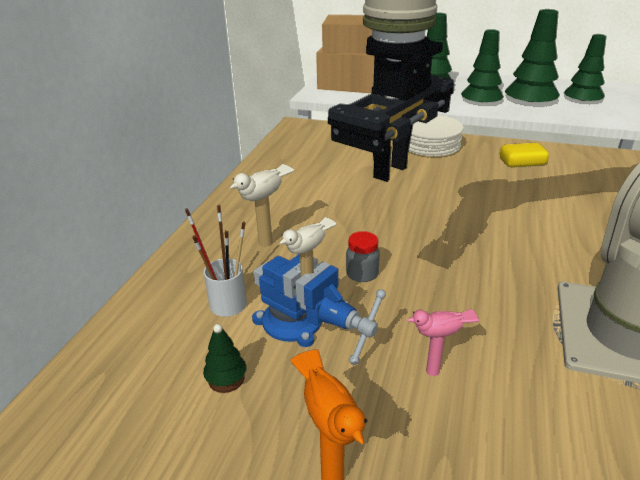

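The side view shows the gripper over the bar's upper ball, with its long body along the vise's y. The way down is clear.

```bash
python3 -m pendant '[{"dp":[0,0,0.4],"rotation":[0,0,0],"jaw":0.4},{"dp":[0,0,0.8],"rotation":[0,0,0],"jaw":0.4},{"dp":[0,0,1],"rotation":[0,0,0],"jaw":0.4}]'
python3 -m pendant '[{"dp":[0,0,0.2],"rotation":[0,0,0],"jaw":0.4},{"dp":[0,0,0.36],"rotation":[0,0,0],"jaw":0.4},{"dp":[0,0,0.36],"rotation":[0,0,0],"jaw":0.26},{"dp":[0,0,0.36],"rotation":[0,0,0],"jaw":0.26},{"dp":[0,0,0.36],"rotation":[0,0,0],"jaw":0.26}]'
python3 st.py
```

```text
time: 2.4
ee_pos: [0.4186, 0.1539, 0.169]
eef_rot: [0.183, 0.983, -0.001, -0.002]
ft_force: [0.2, 0.1, 0.6]
width: 0.0348
grip_force: 0.0
time: 3.02
ee_pos: [0.4213, 0.1541, 0.1194]
eef_rot: [0.184, 0.983, 0.001, 0.001]
ft_force: [0.7, -0.3, 0.7]
width: 0.0235
grip_force: 0.0
t 3.025 vise xyz -0.1252 -0.0367 0.1194 tooly deg 68.82 w 0.0235 grip 0.0 F [ 0.7 -0.1  0.7] j [-0.85 -0.01  0.4   2.03  0.    1.11  0.75]
```

```bash
python3 -m pendant '[{"dp":[0,0.07,-0.035],"rotation":[0,0,0],"jaw":0.26},{"dp":[0,0.138,-0.057],"rotation":[0,0,0],"jaw":0.26},{"dp":[0,0.205,-0.075],"rotation":[0,0,0],"jaw":0.26},{"dp":[0,0.271,-0.08],"rotation":[0,0,0],"jaw":0.26},{"dp":[0.005,0.34,-0.075],"rotation":[0,0,0],"jaw":0.26},{"dp":[0.005,0.405,-0.057],"rotation":[0,0,0],"jaw":0.26},{"dp":[0.01,0.505,-0.01],"rotation":[0,0,0],"jaw":0.26},{"dp":[0.01,0.505,-0.01],"rotation":[0,0,0],"jaw":0.26}]'
python3 st.py
```

```text
time: 4.03
ee_pos: [0.4465, 0.2256, 0.119]
eef_rot: [0.183, 0.983, -0.001, -0.0]
ft_force: [0.5, -0.1, -0.0]
width: 0.0227
grip_force: 0.0
t 4.025 vise xyz -0.1276 0.0391 0.119 tooly deg 68.88 w 0.0227 grip 0.0 F [ 0.5  0.1 -0. ] j [-0.9   0.12  0.36  1.91 -0.05  1.12  0.69]
```

```bash
python3 -m pendant '[{"dp":[0,0,0],"rotation":[0,0,0],"jaw":0.4},{"dp":[0,0,-0.2],"rotation":[0,0,0],"jaw":0.4},{"dp":[0,0,-0.6],"rotation":[0,0,0],"jaw":0.6},{"dp":[0,0,-1],"rotation":[0,0,0],"jaw":0.9},{"dp":[0,0,-1],"rotation":[0,0,0],"jaw":0.9}]'
python3 -m pendant '[{"dp":[0,0,-0.25],"rotation":[0,0,0.025],"jaw":0.9},{"dp":[-0.2,-0.08,-0.25],"rotation":[0,0,0.05],"jaw":0.9},{"dp":[-0.4,-0.16,-0.25],"rotation":[0,0,0.08],"jaw":0.9},{"dp":[-0.6,-0.2,-0.25],"rotation":[0,0,0.11],"jaw":0.9},{"dp":[-0.85,-0.26,-0.25],"rotation":[0,0,0.135],"jaw":0.9},{"dp":[-0.85,-0.26,-0.25],"rotation":[0,0,0.135],"jaw":0.9},{"dp":[-0.85,-0.26,-0.25],"rotation":[0,0,0.135],"jaw":0.9}]'
python3 -m pendant '[{"dp":[0,0,0],"rotation":[0,0,0.029],"jaw":0.9},{"dp":[0,0,0],"rotation":[0,0,0.058],"jaw":0.9},{"dp":[0,0,0],"rotation":[0,0,0.087],"jaw":0.9},{"dp":[0,0,0],"rotation":[0,0,0.116],"jaw":0.9},{"dp":[0,0,0],"rotation":[0,0,0.136],"jaw":0.9},{"dp":[0,0,0],"rotation":[0,0,0.136],"jaw":0.9},{"dp":[0,0,0],"rotation":[0,0,0.136],"jaw":0.9}]'
python3 st.py
python3 - <<'E'
from bench import camera
import cv2
from h import *
c=camera('side');P=cloud(c);q=P.reshape(-1,3);im=c['image'].reshape(-1,3).astype(int)
t=np.radians(-21.2);X=np.array([np.cos(t),np.sin(t)]);Y=np.array([-X[1],X[0]])
v=np.c_[(q[:,:2]-[.5513,.143])@X,(q[:,:2]-[.5513,.143])@Y,q[:,2]]
m=(abs(v[:,0]+.126)<.014)&(abs(v[:,1])<.065)&(v[:,2]>.1)&(v[:,2]<.15)
print(v[m].mean(0),m.sum()); a=v[m];print(a[a[:,2]>a[:,2].max()-.012].mean(0), a.max(0))
cv2.imwrite('pics/s3.png',cv2.resize(c['image'][100:370,200:440],None,fx=2.2,fy=2.2)[:,:,::-1])
E
```

```text
time: 4.65
ee_pos: [0.4488, 0.2251, 0.2749]
eef_rot: [0.184, 0.983, 0.003, 0.003]
ft_force: [0.1, 0.0, -0.8]
width: 0.0571
grip_force: 0.0
time: 5.52
ee_pos: [0.5511, 0.1422, 0.3068]
eef_rot: [0.572, 0.82, -0.0, -0.0]
ft_force: [-0.6, -0.2, 0.0]
width: 0.0783
grip_force: 0.0
time: 6.4
ee_pos: [0.5512, 0.1426, 0.3074]
eef_rot: [0.86, 0.511, 0.0, -0.0]
ft_force: [0.9, 0.4, 1.2]
width: 0.0784
grip_force: 0.0
t 6.4 vise xyz 0.0001 -0.0004 0.3074 tooly deg -28.53 w 0.0784 grip 0.0 F [0.7 0.7 1.2] j [-0.85  0.18  0.6   1.47 -0.1   1.53 -0.74]
[-0.12634259 -0.02482226  0.11715112] 172
[-0.126678   -0.03100836  0.12657157] [-0.11886568 -0.00765965  0.13197783]
```

View pics/s3.png

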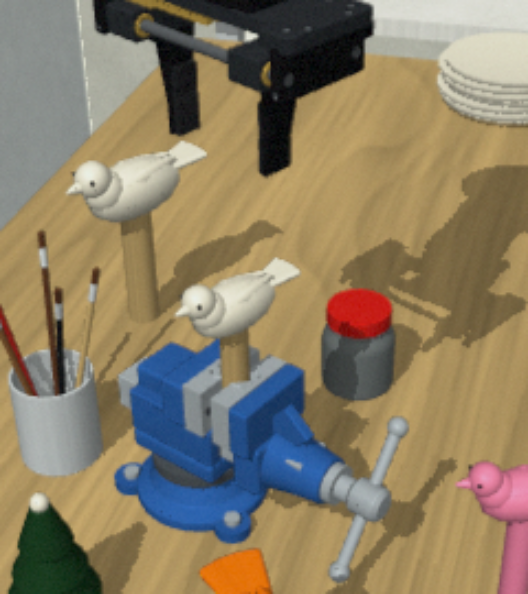

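The picture shows the bar unmoved: the upper ball is still at crop (398,426). The fingertips slid over it. I'll go back with a wider and deeper cage.

```bash
python3 -m pendant '[{"dp":[0,0,0],"rotation":[0,0,-0.029],"jaw":0.5},{"dp":[0,0,0],"rotation":[0,0,-0.058],"jaw":0.5},{"dp":[0,0,0],"rotation":[0,0,-0.087],"jaw":0.5},{"dp":[0,0,0],"rotation":[0,0,-0.116],"jaw":0.5},{"dp":[0,0,0],"rotation":[0,0,-0.136],"jaw":0.5},{"dp":[0,0,0],"rotation":[0,0,-0.136],"jaw":0.5}]' >/dev/null
python3 -m pendant '[{"dp":[0,0,0],"rotation":[0,0,-0.029],"jaw":0.5},{"dp":[0,0,0],"rotation":[0,0,-0.058],"jaw":0.5},{"dp":[0,0,0],"rotation":[0,0,-0.087],"jaw":0.5},{"dp":[0,0,0],"rotation":[0,0,-0.116],"jaw":0.5},{"dp":[0,0,0],"rotation":[0,0,-0.1352],"jaw":0.5},{"dp":[0,0,0],"rotation":[0,0,-0.1352],"jaw":0.5},{"dp":[0,0,0],"rotation":[0,0,-0.1352],"jaw":0.5}]' >/dev/null
python3 -m pendant '[{"dp":[0.4,-0.1,0],"rotation":[0,0,0],"jaw":0.5},{"dp":[0.84,-0.213,0],"rotation":[0,0,0],"jaw":0.5},{"dp":[0.84,-0.213,0.3],"rotation":[0,0,0],"jaw":0.5},{"dp":[0.84,-0.213,0.7],"rotation":[0,0,0],"jaw":0.5},{"dp":[0.84,-0.213,0.98],"rotation":[0,0,0],"jaw":0.5},{"dp":[0.84,-0.213,0.98],"rotation":[0,0,0],"jaw":0.5}]' >/dev/null
python3 -m pendant '[{"dp":[0,0,0.2],"rotation":[0,0,0],"jaw":0.5},{"dp":[0,0,0.333],"rotation":[0,0,0],"jaw":0.5},{"dp":[0,0,0.333],"rotation":[0,0,0],"jaw":0.5}]' >/dev/null
python3 st.py
```

```text
t 9.2 vise xyz -0.1251 -0.0324 0.1115 tooly deg 68.8 w 0.0436 grip 0.0 F [ 0.1 -1.1  0.1] j [-0.83  0.01  0.37  2.03 -0.01  1.1   0.75]
```

```bash
python3 -m pendant '[{"dp":[0,0.06,0],"rotation":[0,0,0],"jaw":0.5},{"dp":[0,0.12,-0.045],"rotation":[0,0,0],"jaw":0.5},{"dp":[0,0.17,-0.07],"rotation":[0,0,0],"jaw":0.5},{"dp":[0,0.23,-0.085],"rotation":[0,0,0],"jaw":0.5},{"dp":[0,0.23,-0.085],"rotation":[0,0,0],"jaw":0.5}]'
python3 st.py
```

```text
time: 9.82
ee_pos: [0.4352, 0.1908, 0.1234]
eef_rot: [0.183, 0.983, 0.0, 0.0]
ft_force: [-0.6, -0.4, -0.0]
width: 0.0434
grip_force: 0.0
t 9.825 vise xyz -0.1255 0.0026 0.1234 tooly deg 68.92 w 0.0434 grip 0.0 F [-0.4 -0.5 -0. ] j [-0.85  0.06  0.35  1.96 -0.02  1.12  0.72]
```

Run:
```python
from bench import camera
import cv2
c=camera('side')
cv2.imwrite('pics/s4.png',cv2.resize(c['image'][170:390,260:440],None,fx=2.6,fy=2.6)[:,:,::-1])
```

```text
(no output)
```

View pics/s4.png

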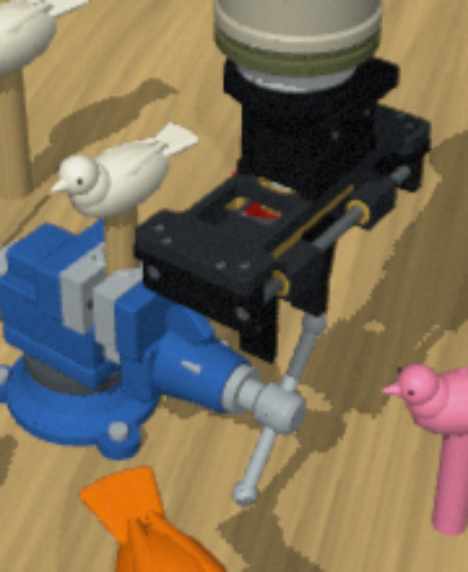

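The bar is turning: the ball rests against the far finger at crop (313,322). Carry on.

```bash
python3 -m pendant '[{"dp":[0,0.06,-0.015],"rotation":[0,0,0],"jaw":0.5},{"dp":[0,0.117,-0.015],"rotation":[0,0,0],"jaw":0.5},{"dp":[0.005,0.17,-0.01],"rotation":[0,0,0],"jaw":0.5},{"dp":[0.01,0.227,0],"rotation":[0,0,0],"jaw":0.5},{"dp":[0.01,0.27,0.015],"rotation":[0,0,0],"jaw":0.5},{"dp":[0.01,0.31,0.035],"rotation":[0,0,0],"jaw":0.5},{"dp":[0.01,0.31,0.035],"rotation":[0,0,0],"jaw":0.5}]'
python3 st.py
python3 -m pendant '[{"dp":[0,-0.03,0],"rotation":[0,0,0],"jaw":0.6},{"dp":[0,-0.03,-0.3],"rotation":[0,0,0],"jaw":0.6},{"dp":[0,-0.03,-0.7],"rotation":[0,0,0],"jaw":0.8},{"dp":[0,-0.03,-1],"rotation":[0,0,0],"jaw":0.9},{"dp":[0,-0.03,-1],"rotation":[0,0,0],"jaw":0.9}]'>/dev/null
cat > bar.py <<'E'
from bench import camera
import cv2,sys
from h import *
t=np.radians(-21.2);X=np.array([np.cos(t),np.sin(t)]);Y=np.array([-X[1],X[0]])
for n in('side','top'):
    c=camera(n);q=cloud(c).reshape(-1,3)
    v=np.c_[(q[:,:2]-[.5513,.143])@X,(q[:,:2]-[.5513,.143])@Y,q[:,2]]
    m=(abs(v[:,0]+.127)<.015)&(abs(v[:,1])<.065)&(v[:,2]>.098)&(v[:,2]<.15);a=v[m]-[0,0,.078]
    if len(a)>20: w=np.linalg.svd(a[:,1:])[2][0];w*=np.sign(w[1]);print(n,len(a),'lean',np.arctan2(w[0],w[1]).round(3),'screw',(np.arctan2(w[0],w[1])+.2).round(3))
    if len(sys.argv)>1: cv2.imwrite(f'pics/{sys.argv[1]}{n}.png',cv2.resize(c['image'][150:370,200:420],None,fx=2.5,fy=2.5)[:,:,::-1])
E
python3 bar.py; python3 st.py
```

```text
time: 10.75
ee_pos: [0.4503, 0.2341, 0.1176]
eef_rot: [0.183, 0.983, -0.0, -0.0]
ft_force: [0.3, -0.2, 0.6]
width: 0.0435
grip_force: 0.0
t 10.75 vise xyz -0.1271 0.0484 0.1176 tooly deg 68.89 w 0.0435 grip 0.0 F [ 0.3 -0.1  0.6] j [-0.88  0.14  0.33  1.89 -0.05  1.12  0.68]
side 181 lean -0.569 screw -0.369
t 11.475 vise xyz -0.1268 0.0433 0.2679 tooly deg 68.84 w 0.0766 grip 0.0 F [-0.5 -0.4 -0.3] j [-0.89  0.02  0.34  1.69 -0.01  1.43  0.65]
```

The bar reads as in the first picture, so the earlier remark was wrong and the tips missed again, lifting too early. I'll go deeper (tips at 100 mm) and push level first, reading the force as I go.

```bash
python3 -m pendant '[{"dp":[0,-0.2,0],"rotation":[0,0,0],"jaw":0.6},{"dp":[0,-0.475,0],"rotation":[0,0,0],"jaw":0.6},{"dp":[0,-0.475,0.2],"rotation":[0,0,0],"jaw":0.6},{"dp":[0,-0.475,0.5],"rotation":[0,0,0],"jaw":0.6},{"dp":[0,-0.475,0.8],"rotation":[0,0,0],"jaw":0.6},{"dp":[0,-0.475,1],"rotation":[0,0,0],"jaw":0.6}]' >/dev/null
python3 -m pendant '[{"dp":[0,0,0.1],"rotation":[0,0,0],"jaw":0.6},{"dp":[0,0,0.11],"rotation":[0,0,0],"jaw":0.6},{"dp":[0,0,0.11],"rotation":[0,0,0],"jaw":0.6}]' >/dev/null
python3 st.py
python3 -m pendant '[{"dp":[0,0.06,0],"rotation":[0,0,0],"jaw":0.6},{"dp":[0,0.1,0],"rotation":[0,0,0],"jaw":0.6},{"dp":[0,0.1,0],"rotation":[0,0,0],"jaw":0.6}]'>/dev/null
python3 st.py
python3 -m pendant '[{"dp":[0,0.06,0],"rotation":[0,0,0],"jaw":0.6},{"dp":[0,0.08,0],"rotation":[0,0,0],"jaw":0.6},{"dp":[0,0.08,0],"rotation":[0,0,0],"jaw":0.6}]'>/dev/null
python3 st.py; python3 bar.py
```

```text
t 12.6 vise xyz -0.1265 -0.0271 0.1023 tooly deg 68.86 w 0.0526 grip 0.0 F [ 0.8  1.1 -0.5] j [-0.84  0.03  0.38  2.04 -0.01  1.08  0.75]
t 12.975 vise xyz -0.1266 -0.012 0.1019 tooly deg 68.88 w 0.0523 grip 0.8 F [ 1.1 -2.2  1.5] j [-0.85  0.06  0.38  2.01 -0.02  1.08  0.73]
t 13.35 vise xyz -0.1269 -0.0001 0.1016 tooly deg 68.88 w 0.0523 grip 0.5 F [ 0.6 -1.   1.2] j [-0.86  0.08  0.37  2.   -0.03  1.08  0.72]
side 400 lean 0.027 screw 0.227
```

```bash
python3 -m pendant '[{"dp":[0,0.06,0],"rotation":[0,0,0],"jaw":0.6},{"dp":[0,0.12,0],"rotation":[0,0,0],"jaw":0.6},{"dp":[0,0.18,-0.02],"rotation":[0,0,0],"jaw":0.6},{"dp":[0.005,0.24,-0.04],"rotation":[0,0,0],"jaw":0.6},{"dp":[0.005,0.3,-0.06],"rotation":[0,0,0],"jaw":0.6},{"dp":[0.005,0.31,-0.06],"rotation":[0,0,0],"jaw":0.6},{"dp":[0.005,0.31,-0.06],"rotation":[0,0,0],"jaw":0.6}]'>/dev/null
python3 st.py
python3 -m pendant '[{"dp":[0,-0.02,0],"rotation":[0,0,0],"jaw":0.6},{"dp":[0,-0.02,-0.3],"rotation":[0,0,0],"jaw":0.6},{"dp":[0,-0.02,-0.7],"rotation":[0,0,0],"jaw":0.8},{"dp":[0,-0.02,-1],"rotation":[0,0,0],"jaw":0.9},{"dp":[0,-0.02,-1],"rotation":[0,0,0],"jaw":0.9}]'>/dev/null
python3 bar.py a; python3 st.py
```

```text
t 14.325 vise xyz -0.1277 0.0465 0.1107 tooly deg 68.88 w 0.0521 grip 0.1 F [-1.   0.5 -0.3] j [-0.89  0.14  0.35  1.91 -0.05  1.1   0.68]
side 135 lean 0.534 screw 0.734
t 15.05 vise xyz -0.1276 0.043 0.2605 tooly deg 68.86 w 0.0766 grip 0.0 F [ 0.3 -0.  -0.7] j [-0.91  0.02  0.35  1.7  -0.01  1.42  0.65]
```

View pics/aside.png

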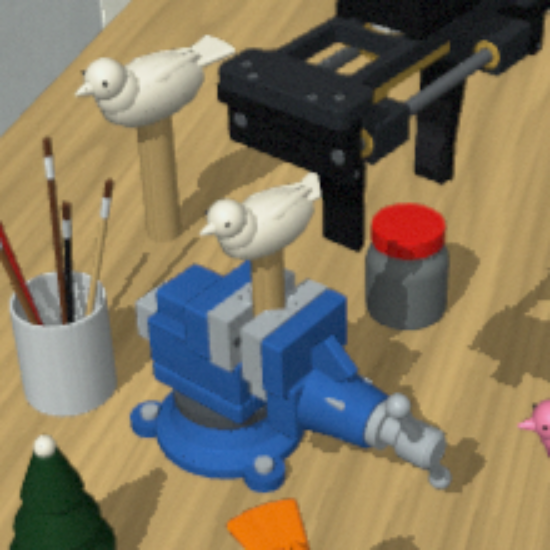

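The bar is now backed off: the upper ball is at crop (398,405), i.e. side px (359,312), and leans to +y. The dove still stands upright.

```bash
python3 - <<'E'
import pickle
from h import *
d=pickle.load(open('d0.pkl','rb'));c=d['side']
t=np.radians(-21.2);X=np.array([np.cos(t),np.sin(t)]);Y=np.array([-X[1],X[0]])
for s in(-.5,.5,.6,.7,.8,.9,1):
    th=s-.2;b=np.array([.5513,.143])+(-.125-.00095*s)*X+.058*np.sin(th)*Y
    print(s,proj(c,[*b,.078+.058*np.cos(th)])[0].round(1))
E
python3 -m pendant '[{"dp":[0,0,-0.2],"rotation":[0,0,0.025],"jaw":0.9},{"dp":[-0.2,-0.08,-0.27],"rotation":[0,0,0.05],"jaw":0.9},{"dp":[-0.4,-0.16,-0.27],"rotation":[0,0,0.08],"jaw":0.9},{"dp":[-0.6,-0.2,-0.27],"rotation":[0,0,0.11],"jaw":0.9},{"dp":[-0.85,-0.287,-0.27],"rotation":[0,0,0.135],"jaw":0.9},{"dp":[-0.85,-0.287,-0.27],"rotation":[0,0,0.135],"jaw":0.9},{"dp":[-0.85,-0.287,-0.27],"rotation":[0,0,0.135],"jaw":0.9}]' >/dev/null
python3 -m pendant '[{"dp":[0,0,0],"rotation":[0,0,0.029],"jaw":0.9},{"dp":[0,0,0],"rotation":[0,0,0.058],"jaw":0.9},{"dp":[0,0,0],"rotation":[0,0,0.087],"jaw":0.9},{"dp":[0,0,0],"rotation":[0,0,0.116],"jaw":0.9},{"dp":[0,0,0],"rotation":[0,0,0.1355],"jaw":0.9},{"dp":[0,0,0],"rotation":[0,0,0.1355],"jaw":0.9},{"dp":[0,0,0],"rotation":[0,0,0.1355],"jaw":0.9}]' >/dev/null
python3 st.py
```

```text
-0.5 [381.4 292.9]
0.5 [363.1 305.7]
0.6 [361.1 308.5]
0.7 [359.2 311.6]
0.8 [357.3 314.8]
0.9 [355.6 318.2]
1 [354.  321.6]
t 16.8 vise xyz -0.0007 0.0005 0.3008 tooly deg -28.28 w 0.0781 grip 0.0 F [0.9 0.4 0.1] j [-0.84  0.18  0.59  1.48 -0.1   1.51 -0.74]
```

Screw ≈ 0.7: the stick is free. Now grip the dove's body.

```bash
python3 -m pendant '[{"dp":[0,0,0.3],"rotation":[0,0,0],"jaw":0.9},{"dp":[0,0,0.6],"rotation":[0,0,0],"jaw":0.9},{"dp":[0,0,0.79],"rotation":[0,0,0],"jaw":0.9},{"dp":[0,0,0.79],"rotation":[0,0,0],"jaw":0.7},{"dp":[0,0,0.79],"rotation":[0,0,0],"jaw":0.55},{"dp":[0,0,0.79],"rotation":[0,0,0],"jaw":0.35},{"dp":[0,0,0.79],"rotation":[0,0,0],"jaw":0.35},{"dp":[0,0,0.79],"rotation":[0,0,0],"jaw":0.35}]' 8 >/dev/null
python3 st.py
```

```text
t 17.8 vise xyz 0.0001 0.0002 0.1829 tooly deg -28.51 w 0.0376 grip 8.0 F [ 0.9 -0.5  1.6] j [-0.83  0.24  0.58  1.67 -0.14  1.28 -0.72]
```

```bash
python3 -m pendant '[{"dp":[0,0,0],"rotation":[0,0,-0.02],"jaw":0.35},{"dp":[0,0,0],"rotation":[0,0,-0.04],"jaw":0.35},{"dp":[0,0,0],"rotation":[0,0,-0.06],"jaw":0.35},{"dp":[0,0,0],"rotation":[0,0,-0.08],"jaw":0.35},{"dp":[0,0,0],"rotation":[0,0,-0.1],"jaw":0.35},{"dp":[0,0,0],"rotation":[0,0,-0.12],"jaw":0.35},{"dp":[0,0,0],"rotation":[0,0,-0.135],"jaw":0.35},{"dp":[0,0,0],"rotation":[0,0,-0.135],"jaw":0.35}]' >/dev/null; python3 st.py
python3 -m pendant '[{"dp":[0,0,0],"rotation":[0,0,-0.02],"jaw":0.35},{"dp":[0,0,0],"rotation":[0,0,-0.04],"jaw":0.35},{"dp":[0,0,0],"rotation":[0,0,-0.06],"jaw":0.35},{"dp":[0,0,0],"rotation":[0,0,-0.08],"jaw":0.35},{"dp":[0,0,0],"rotation":[0,0,-0.1],"jaw":0.35},{"dp":[0,0,0],"rotation":[0,0,-0.12],"jaw":0.35},{"dp":[0,0,0],"rotation":[0,0,-0.135],"jaw":0.35},{"dp":[0,0,0],"rotation":[0,0,-0.135],"jaw":0.35}]' >/dev/null; python3 st.py
python3 - <<'E'
from bench import camera
from h import *
c=camera('side');cv2.imwrite('pics/s5.png',cv2.resize(c['image'][130:370,200:440],None,fx=2.3,fy=2.3)[:,:,::-1])
E
```

```text
t 18.8 vise xyz 0.0003 0.0003 0.183 tooly deg 20.04 w 0.0374 grip 8.0 F [1.6 1.1 1.6] j [-0.74  0.23  0.47  1.66 -0.11  1.27  0.11]
t 19.8 vise xyz 0.0001 0.0005 0.1829 tooly deg 68.54 w 0.0376 grip 8.2 F [0.7 0.7 3. ] j [-0.66  0.22  0.38  1.66 -0.09  1.27  0.93]
```

View pics/s5.png

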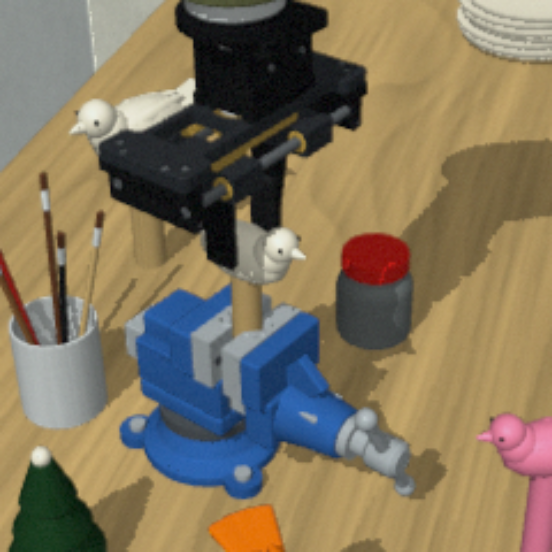

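The dove has turned with the gripper: its beak at crop (303,252) points out over the handle. Release, rise and measure.

```bash
python3 -m pendant '[{"dp":[0,0,0],"rotation":[0,0,0],"jaw":0.5},{"dp":[0,0,0],"rotation":[0,0,0],"jaw":0.7},{"dp":[0,0,0],"rotation":[0,0,0],"jaw":0.85},{"dp":[0,0,0],"rotation":[0,0,0],"jaw":0.85},{"dp":[0,0,-0.3],"rotation":[0,0,0],"jaw":0.85},{"dp":[0,0,-0.7],"rotation":[0,0,0],"jaw":0.85},{"dp":[0,0,-0.9],"rotation":[0,0,0],"jaw":0.85},{"dp":[0,0,-0.9],"rotation":[0,0,0],"jaw":0.85}]' >/dev/null
cat > dove.py <<'E'
from bench import camera
from h import *
from scipy.optimize import least_squares
for n in('side','top'):
    c=camera(n);q=cloud(c).reshape(-1,3)
    m=(q[:,2]>.178)&(q[:,2]<.245)&(abs(q[:,0]-.55)<.075)&(abs(q[:,1]-.145)<.08);q=q[m&(c['image'].reshape(-1,3).min(1)>60)]
    if len(q)<100: print(n,'hidden');continue
    def f(p):
        x,y,z,t=p;dx,dy=q[:,0]-x,q[:,1]-y;a=dx*np.cos(t)+dy*np.sin(t);b=-dx*np.sin(t)+dy*np.cos(t)
        return (np.sqrt((a/.0355)**2+(b/.0195)**2+((q[:,2]-z)/.0195)**2)-1)*.0195
    s=least_squares(f,[.551,.143,.2,2.77],loss='cauchy',f_scale=.001)
    t=np.radians(158.8);o=np.array([.5513,.143]);a=(q[:,:2]-o)@[np.cos(t),np.sin(t)];b=(q[:,:2]-o)@[-np.sin(t),np.cos(t)]
    w=np.linalg.svd(q[:,:2]-q[:,:2].mean(0))[2][0]
    print(n,len(q),s.x[:3].round(4),'yaw',np.degrees(s.x[3]).round(1),'pca',np.degrees(np.arctan2(w[1],w[0])).round(1),'beak',a.max().round(4),b[a>a.max()-.004].mean().round(4),q[a.argmax()].round(3),'tail',a.min().round(4),b[a<a.min()+.006].mean().round(4))
    h=(a>.03); 
q=None
c=camera('side');q=cloud(c).reshape(-1,3);m=(q[:,2]>.145)&(q[:,2]<.172)&(abs(q[:,0]-.55)<.03)&(abs(q[:,1]-.15)<.03);q=q[m]
for lo,hi in((.145,.158),(.158,.172)):
    k=q[(q[:,2]>lo)&(q[:,2]<hi)];s=least_squares(lambda c:np.hypot(k[:,0]-c[0],k[:,1]-c[1])-.011,[.551,.143],loss='soft_l1',f_scale=.001);print('stick',lo,s.x.round(4))
E
python3 dove.py; python3 st.py
```

```text
side 1070 [0.5519 0.1441 0.1999] yaw 156.3 pca 156.3 beak 0.0525 -0.003 [0.503 0.164 0.217] tail -0.0586 -0.0022
top hidden
stick 0.145 [0.5514 0.1439]
stick 0.158 [0.5516 0.1441]
t 21.0 vise xyz -0.0005 -0.0001 0.3163 tooly deg 68.68 w 0.0737 grip 0.0 F [ 0.4 -0.2  0.4] j [-0.67  0.17  0.39  1.44 -0.07  1.55  0.92]
```

```bash
python3 -m pendant '[{"dp":[0.4,0.06,0],"rotation":[0,0,0],"jaw":0.6},{"dp":[0.84,0.133,0],"rotation":[0,0,0],"jaw":0.6},{"dp":[0.84,0.133,0],"rotation":[0,0,0],"jaw":0.6},{"dp":[0.84,0.133,0.4],"rotation":[0,0,0],"jaw":0.6},{"dp":[0.84,0.133,0.8],"rotation":[0,0,0],"jaw":0.6},{"dp":[0.84,0.133,1],"rotation":[0,0,0],"jaw":0.6},{"dp":[0.84,0.133,1],"rotation":[0,0,0],"jaw":0.6}]' >/dev/null
python3 dove.py; python3 st.py;python3 - <<'E'
from bench import camera
from h import *
c=camera('top');cv2.imwrite('pics/t6.png',cv2.resize(c['image'][170:310,210:350],None,fx=4,fy=4,interpolation=2)[:,:,::-1])
E
```

```text
side 603 [0.5564 0.1417 0.1996] yaw 152.7 pca 152.4 beak 0.0369 -0.0009 [0.517 0.156 0.229] tail -0.0589 -0.0028
top 1006 [0.5525 0.1431 0.202 ] yaw 158.4 pca 158.4 beak 0.0539 -0.0007 [0.501 0.163 0.22 ] tail -0.0592 0.0004
stick 0.145 [0.5515 0.1443]
stick 0.158 [0.5514 0.144 ]
t 22.025 vise xyz -0.1254 0.0208 0.1688 tooly deg 68.66 w 0.0523 grip 0.0 F [-0.2  0.7  0.3] j [-0.81  0.04  0.29  1.87 -0.01  1.22  0.68]
```

View pics/t6.png

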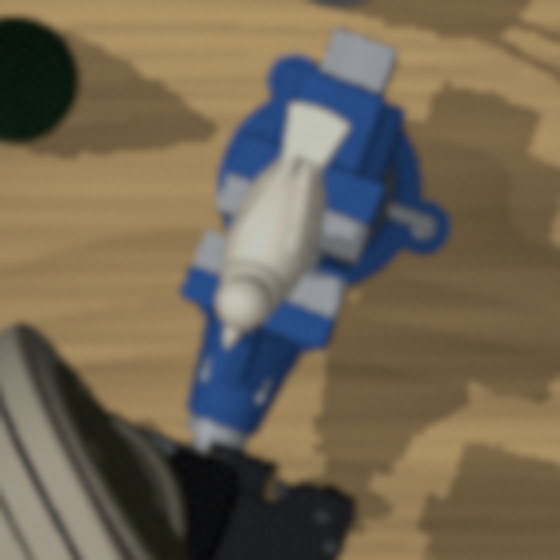

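The top view shows the beak at crop (228,342) and the tail at (320,130), in line with the screw (yaw error ≈0.4°). Now nip the vise, pushing the bar towards -y with the other finger.

```bash
python3 -m pendant '[{"dp":[0,0,0.2],"rotation":[0,0,0],"jaw":0.6},{"dp":[0,0,0.445],"rotation":[0,0,0],"jaw":0.6},{"dp":[0,0,0.445],"rotation":[0,0,0],"jaw":0.6},{"dp":[0,-0.07,0.445],"rotation":[0,0,0],"jaw":0.6},{"dp":[0,-0.14,0.445],"rotation":[0,0,0],"jaw":0.6},{"dp":[0,-0.2,0.445],"rotation":[0,0,0],"jaw":0.6},{"dp":[0,-0.26,0.445],"rotation":[0,0,0],"jaw":0.6},{"dp":[0,-0.26,0.445],"rotation":[0,0,0],"jaw":0.6}]' >/dev/null; python3 st.py
python3 -m pendant '[{"dp":[0,-0.05,0],"rotation":[0,0,0],"jaw":0.6},{"dp":[0,-0.08,-0.02],"rotation":[0,0,0],"jaw":0.6},{"dp":[0,-0.12,-0.04],"rotation":[0,0,0],"jaw":0.6},{"dp":[0,-0.15,-0.05],"rotation":[0,0,0],"jaw":0.6},{"dp":[0,-0.15,-0.05],"rotation":[0,0,0],"jaw":0.6}]' >/dev/null; python3 st.py
python3 -m pendant '[{"dp":[0,-0.03,-0.01],"rotation":[0,0,0],"jaw":0.6},{"dp":[0,-0.06,-0.02],"rotation":[0,0,0],"jaw":0.6},{"dp":[0,-0.08,-0.02],"rotation":[0,0,0],"jaw":0.6},{"dp":[0,-0.08,-0.02],"rotation":[0,0,0],"jaw":0.6}]' >/dev/null; python3 st.py
```

```text
t 23.075 vise xyz -0.1262 -0.02 0.1006 tooly deg 68.62 w 0.052 grip 0.0 F [ 0.2  0.1 -0.5] j [-0.78  0.05  0.31  2.02 -0.02  1.07  0.74]
t 23.7 vise xyz -0.1262 -0.0417 0.1083 tooly deg 68.66 w 0.0525 grip 0.1 F [-0.9  0.8 -1.2] j [-0.76  0.    0.32  2.05 -0.    1.09  0.76]
t 24.2 vise xyz -0.1261 -0.0535 0.1114 tooly deg 68.66 w 0.0524 grip 0.8 F [-0.1  0.9  1.2] j [-0.75 -0.02  0.33  2.06  0.01  1.1   0.77]
```

```bash
python3 -m pendant '[{"dp":[0,0.03,0],"rotation":[0,0,0],"jaw":0.6},{"dp":[0,0.03,-0.3],"rotation":[0,0,0],"jaw":0.6},{"dp":[0,0.03,-0.7],"rotation":[0,0,0],"jaw":0.6},{"dp":[0.3,0.03,-1],"rotation":[0,0,0],"jaw":0.6},{"dp":[0.3,0.03,-1],"rotation":[0,0,0],"jaw":0.6}]'>/dev/null
python3 bar.py; python3 dove.py; python3 st.py
python3 - <<'E'
from bench import camera
from h import *
import pickle
c=camera('side');im=c['image'].copy()
d=pickle.load(open('d0.pkl','rb'))['side']['image']
# ball template match from first picture
tp=d[285:304,372:391];res=cv2.matchTemplate(im[270:330,340:410],tp,cv2.TM_CCOEFF_NORMED);_,v,_,l=cv2.minMaxLoc(res);print('ball px',l[0]+340+9,l[1]+270+9,v)
t=np.radians(-21.2);X=np.array([np.cos(t),np.sin(t)]);Y=np.array([-X[1],X[0]])
for s in(-.1,-.2,-.3,-.4,-.5,-.6,-.7):
    th=s-.2;b=np.array([.5513,.143])+(-.125-.00095*s)*X+.058*np.sin(th)*Y
    print(s,proj(c,[*b,.078+.058*np.cos(th)])[0].round(1))
cv2.imwrite('pics/s7.png',cv2.resize(im[170:370,230:430],None,fx=3,fy=3,interpolation=2)[:,:,::-1])
E
```

```text
side 189 lean -0.501 screw -0.301
top 99 lean -0.531 screw -0.331
side 1075 [0.552 0.144 0.2  ] yaw 157.6 pca 157.3 beak 0.0532 -0.0023 [0.503 0.165 0.217] tail -0.0596 -0.0018
top 1010 [0.5528 0.1428 0.2018] yaw 159.1 pca 159.3 beak 0.0523 -0.0006 [0.503 0.163 0.22 ] tail -0.0592 0.0003
stick 0.145 [0.552 0.144]
stick 0.158 [0.5518 0.1438]
t 25.075 vise xyz -0.171 -0.0493 0.2599 tooly deg 68.62 w 0.0521 grip 0.0 F [-1.   0.  -0.4] j [-0.8  -0.21  0.25  1.9   0.05  1.44  0.63]
ball px 380 294 0.9713079333305359
-0.1 [375.  294.1]
-0.2 [376.8 293.3]
-0.3 [378.4 292.8]
-0.4 [380.  292.7]
-0.5 [381.4 292.9]
-0.6 [382.6 293.4]
-0.7 [383.7 294.2]
```

View pics/s7.png

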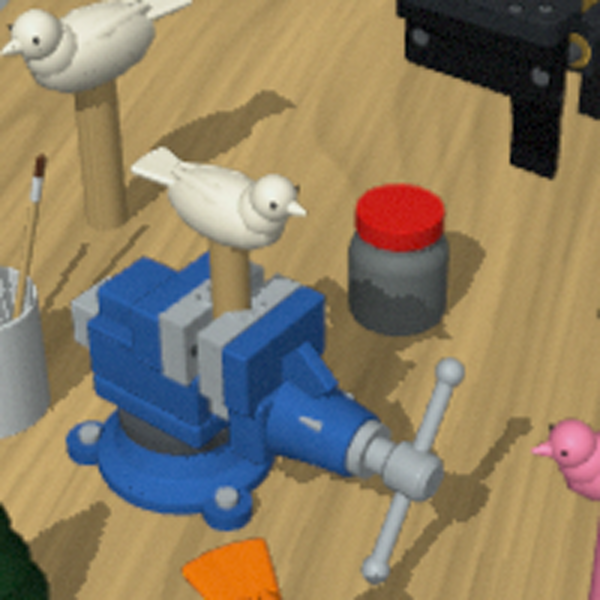

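The picture shows the bar leaning to -y again with the ball at crop (450,372), reading about -0.43, and the dove looking straight over the handle. I'll nudge it once more for a firmer nip.

```bash
python3 -m pendant '[{"dp":[-0.3,0.06,0],"rotation":[0,0,0],"jaw":0.6},{"dp":[-0.3,0.06,0.3],"rotation":[0,0,0],"jaw":0.6},{"dp":[-0.3,0.06,0.7],"rotation":[0,0,0],"jaw":0.6},{"dp":[-0.3,0.06,0.99],"rotation":[0,0,0],"jaw":0.6},{"dp":[-0.3,0.06,0.99],"rotation":[0,0,0],"jaw":0.6},{"dp":[-0.3,0,0.99],"rotation":[0,0,0],"jaw":0.6},{"dp":[-0.3,-0.065,0.99],"rotation":[0,0,0],"jaw":0.6},{"dp":[-0.3,-0.065,0.99],"rotation":[0,0,0],"jaw":0.6}]'>/dev/null; python3 st.py
python3 -m pendant '[{"dp":[0,0.035,0],"rotation":[0,0,0],"jaw":0.6},{"dp":[0,0.035,-0.3],"rotation":[0,0,0],"jaw":0.6},{"dp":[0,0.035,-0.7],"rotation":[0,0,0],"jaw":0.6},{"dp":[0.3,0.035,-1],"rotation":[0,0,0],"jaw":0.6},{"dp":[0.3,0.035,-1],"rotation":[0,0,0],"jaw":0.6}]'>/dev/null
python3 bar.py; python3 dove.py; python3 st.py
```

```text
t 26.125 vise xyz -0.1256 -0.0588 0.114 tooly deg 68.61 w 0.0524 grip 0.0 F [0.3 1.  0.6] j [-0.76 -0.03  0.34  2.07  0.01  1.1   0.77]
side 185 lean -0.504 screw -0.304
top 97 lean -0.53 screw -0.33
side 1075 [0.5522 0.1439 0.2   ] yaw 157.3 pca 157.3 beak 0.052 -0.0019 [0.503 0.163 0.216] tail -0.0593 -0.0022
top 1011 [0.5533 0.1425 0.2018] yaw 159.5 pca 159.3 beak 0.0523 -0.0006 [0.503 0.163 0.219] tail -0.0591 0.0005
stick 0.145 [0.5517 0.1439]
stick 0.158 [0.5519 0.1439]
t 27.0 vise xyz -0.171 -0.0536 0.2616 tooly deg 68.64 w 0.052 grip 0.0 F [ 0.5 -1.4 -0.2] j [-0.81 -0.22  0.26  1.91  0.06  1.45  0.63]
```

```bash
python3 -m pendant '[{"dp":[-0.3,0.1,0],"rotation":[0,0,0],"jaw":0.6},{"dp":[-0.3,0.1,0.3],"rotation":[0,0,0],"jaw":0.6},{"dp":[-0.3,0.1,0.7],"rotation":[0,0,0],"jaw":0.6},{"dp":[-0.3,0.1,1],"rotation":[0,0,0],"jaw":0.6},{"dp":[-0.3,0.1,1],"rotation":[0,0,0],"jaw":0.6}]'>/dev/null
python3 -m pendant '[{"dp":[0,0,0.05],"rotation":[0,0,0],"jaw":0.6},{"dp":[0,-0.06,0.05],"rotation":[0,0,0],"jaw":0.6},{"dp":[0,-0.1,0.05],"rotation":[0,0,0],"jaw":0.6},{"dp":[0,-0.125,0.05],"rotation":[0,0,0],"jaw":0.6},{"dp":[0,-0.125,0.05],"rotation":[0,0,0],"jaw":0.6}]'>/dev/null; python3 st.py; python3 bar.py
```

```text
t 28.25 vise xyz -0.1259 -0.0567 0.1059 tooly deg 68.67 w 0.0524 grip 1.2 F [1.4 2.2 2.2] j [-0.77 -0.02  0.35  2.08  0.01  1.08  0.77]
side 259 lean -0.402 screw -0.202
```

```bash
python3 -m pendant '[{"dp":[0,-0.02,0],"rotation":[0,0,0],"jaw":0.6},{"dp":[0,-0.02,0],"rotation":[0,0,0],"jaw":0.6}]'>/dev/null; python3 st.py
python3 -m pendant '[{"dp":[0,0.04,0],"rotation":[0,0,0],"jaw":0.6},{"dp":[0,0.04,-0.3],"rotation":[0,0,0],"jaw":0.6},{"dp":[0,0.04,-0.7],"rotation":[0,0,0],"jaw":0.6},{"dp":[0.3,0.04,-1],"rotation":[0,0,0],"jaw":0.6},{"dp":[0.3,0.04,-1],"rotation":[0,0,0],"jaw":0.6}]'>/dev/null
python3 bar.py; python3 dove.py; python3 st.py
python3 - <<'E'
from bench import camera
from h import *
import pickle
D=pickle.load(open('d0.pkl','rb'))
c=camera('side');im=c['image'];d=D['side']['image']
tp=d[285:304,372:391];res=cv2.matchTemplate(im[270:330,340:410],tp,5);_,v,_,l=cv2.minMaxLoc(res);print('ball px',l[0]+349,l[1]+279,v)
t=camera('top')['image'];z=np.abs(t.astype(int)-D['top']['image']).max(2)>60
k,_,s,_=cv2.connectedComponentsWithStats(z.astype(np.uint8));print(s[1:][s[1:,4]>40])
cv2.imwrite('pics/s8.png',np.vstack([cv2.resize(im,(720,540))[:540]])[:,:,::-1])
E
```

```text
t 28.6 vise xyz -0.1263 -0.0601 0.1052 tooly deg 68.68 w 0.0523 grip 1.3 F [0.7 1.2 2.5] j [-0.77 -0.02  0.35  2.08  0.01  1.08  0.78]
side 173 lean -0.658 screw -0.458
top 105 lean -0.673 screw -0.473
side 1069 [0.5519 0.1439 0.2   ] yaw 157.6 pca 157.3 beak 0.0547 -0.003 [0.502 0.167 0.219] tail -0.0588 -0.0027
top 1011 [0.5532 0.1426 0.2018] yaw 159.6 pca 159.3 beak 0.0523 -0.0007 [0.503 0.163 0.219] tail -0.0594 0.0004
stick 0.145 [0.5521 0.1438]
stick 0.158 [0.5521 0.1433]
t 29.475 vise xyz -0.1711 -0.0545 0.2538 tooly deg 68.63 w 0.0523 grip 0.0 F [-0.  -0.8 -0. ] j [-0.82 -0.22  0.27  1.92  0.06  1.43  0.63]
ball px 382 294 0.9609269499778748
[[ 274  195   24   28  372]
 [ 285  229   25   21  245]
 [ 264  239   15   18  167]
 [ 191  303  147  136 6291]
 [ 229  341   10    9   45]
 [ 165  376   26   52  371]
 [ 162  423   24   35  283]
 [ 174  422   13   11   80]
 [ 195  430   44   24  436]
 [ 182  438   22   26  214]
 [ 318  440   21   15  209]
 [ 243  450   44   30  722]
 [   0  464   33   16  399]
 [ 327  467   14   13  113]
 [ 212  468   25   12  156]]
```

View pics/s8.png

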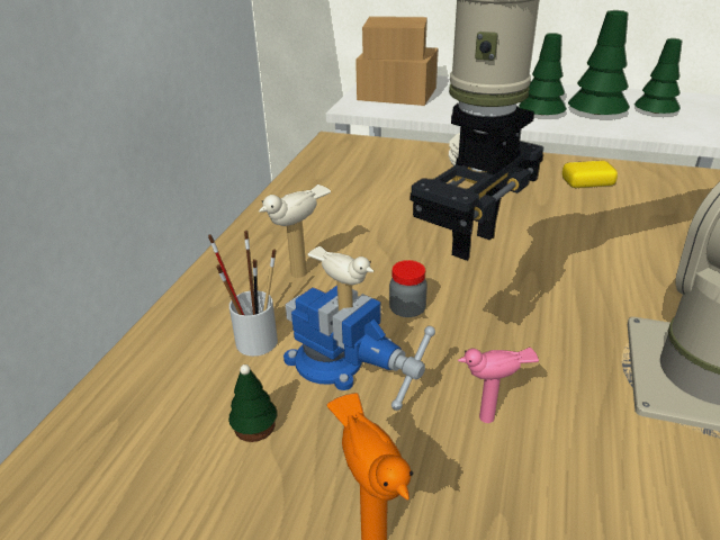

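The vise is nipped at about -0.58, a little tighter than it began. The dove is upright at its original height with its beak within a degree of square, the bystanders are in place, and the gripper is clear.

```bash
python3 -c "
from bench import r
print(r.close_job())"
```

```text
the job is handed in; nothing more can be done
None
```

The job is handed in: the dove looks straight out over the vise's handle (within about 1° by the camera), and the vise is nipped up again at a screw reading of about -0.58 rad, with the stick upright and its foot on the slide bar; the first two tries at the bar slipped off without moving it.

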